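Slide the sample box into the grain reading station

ROBOT

A 7-joint arm with a two-finger parallel gripper is mounted at the origin on the work surface. World frame = base frame: x ahead of the robot, y to its left, z up, the work surface at z = 0. Lengths are in mm, angles in rad, forces in N, time in s.
With the tool pointing down it reaches from about 425 to 1025 mm from the base axis. Payload 9.4 kg.
Tool frame: the origin (TCP) lies on the centre line of the jaws, within the pads' length; the fingertips stand 17 mm ahead of it and the grasp point (between the pads) lies 2 mm behind it; z points along the fingers, y is the line along which they close (so a half turn about z gives the same grasp; the last joint's range is limited). The gripper opens to 85 mm and grips with 20 to 120 N. Pads are 22 mm wide; open, the fingers measure 114 mm over their backs; the gripper's body (76 mm by 85 mm) begins 54 mm behind the grasp point. The pads swing forward as they close: fully open they stand 13 mm farther back than shut.
Start: joints at [-0.077, 0.599, -0.003, 1.599, 0.002, 0.943, -0.08], TCP at [724.999, -0.008, 219.575] pointing down, gripper open.
Joint ranges: [-2.57, 2.57], [-0.35, 1.97], [-1.29, 1.29], [0.11, 2.56], [-1.05, 4.19], [0.11, 1.86], [-2.63, 2.63]. Speed limits (rad/s): [2.22, 2.22, 3.01, 3.01, 3.14, 3.14, 3.14].

INTERFACE

Orientations are given as a rotation vector (axis times angle).
In Python, from rig import r gives the robot as it stands. The module is installed in compiled form; this text tells all that it offers. Calls block until the motion is done:
- r.move_ptp(position, orientation): joint-space move of the TCP to a pose.
- r.move_straight(position, rotation=None, velocity=150, until_force=None): straight line of the TCP; rotation=None keeps the orientation; velocity is the mean speed in mm/s. With until_force (N) it stops when the force on the tool has changed by that much, and returns True; else False.
- r.move_joints(angles): joint-space move.
- r.command_gripper(opening, grasp_force=None): finger opening in mm; grasp_force is the grip in N (None keeps the last); returns when the fingers have stopped.
- r.hold(seconds).
- r.solve_ik(position, orientation): joint angles nearest the present ones, or None.
- r.observe(): the state.
- r.capture(name): name is "scene" or "side" or "wrist"; returns (picture, depth): 400x640x3 uint8, blue, green, red; 400x640 float32, mm along the optical axis (not along the pixel's ray), 0 where there is no reading.
- r.camera_model(name): a dict with "fovy" (degrees; the focal length in pixels is half the picture's height over the tangent of half this angle, whatever the lens; pixels are square), "cx", "cy" (the principal point, pixels), "rvec" (rotation vector, rad) and "tvec" (3), from world to camera coordinates, as OpenCV has them; the wrist camera has in their place "mount" (4x4, takes a point from camera to tool coordinates, whose origin is the TCP and whose axes are the flange's). Camera axes: x right, y down, z forward; pixel columns grow to the right and rows downward; lengths in mm; the calibration is good to about 2 mm. A picture is of the moment at which its call begins: read the wrist's pose just before it. camera_model takes no time and is no camera call.
A pose or a line that the arm cannot do raises r.PlanningError and nothing moves.
- r.close_job(): hands the job in, once; it reports no verdict.
Trained networks look in the newest picture that a camera, given by its name, has taken for a name from the list of things; names that differ only in an ending like _2 or _b are one class to them, and where a whole thing is asked for, a point or a joint stands for the part that bears it (a point fixed in the world has none). Each returns a list of dicts, best first, with "conf" (0 to 1); they miss things now and then, are a little off and sometimes report something else, mostly with a low value. They report only what shows in the picture. A call takes as long as a camera call. They do not tell look-alikes from the thing itself.
- r.silhouettes(camera, query): "pixels" (400x640 bool, what is visible of it) and "uv" ([column, row] in pixels, amid what is visible of it).
The state is a dict: "t": time; "joint_pos": joint angles; "qvel": joint speeds; "tau": joint torques, N m; "eef_pos": TCP position; "tool_rot": TCP orientation; "ft_force": force on the tool from outside, world axes, zero at the start; "wrist_torque": the same for the moment, N m; "finger_gap": finger opening in mm.
Only numpy, scipy, OpenCV 4.12 (cv2) and the standard library are available. Lean on these libraries where they do the work, as an engineer would, in place of code of your own. Each camera call takes 0.05 s, during which the arm holds its last target. There are 200 camera calls.

TASK

Push the white sample box along the deck, down the lane between the two sensor rails, until it sits fully home against the dock at the far end, then press the start key on top of the dock. Nothing, neither the box nor the robot, may touch either rail at any time; the box stands askew in front of the lane, so square it up first. Only push the box, keep it flat on the deck (no lifting or tipping), and leave everything else on the bench where it is.

Things in the scene. Friction and masses are not known exactly. Their poses are not given: they have to be found in the camera images.
- lane: Reading station fixed on the bench: flat grey deck 440 long (x), 200 wide (y), 8 thick, carrying two rails and, at its +x end, a white dock. Origin: centre of the deck's underside, on the bench. x is the push direction, from the open end to the dock; y across the lane, centreline y = 0; z up. The bare deck from x = -220 to -30 lies in front of the rails.
- rail_a: Aluminium sensor rail, fixed, 230 long, 10 wide, 16 high, on the deck (top 24 above the bench), on the lane's +y side; small black sensors on its outer face. Origin: centre of its underside, at lane x = 85, y = 65. It runs from lane x = -30 to 200; inner face at y = 60.
- rail_b: The same rail on the lane's -y side; origin at lane x = 85, y = -65, inner face at y = -60. The lane between the inner faces is 120 wide.
- lane_mouth (a point): Point on the deck's top, on the centreline, where the rails begin (lane x = -30). Axes as the lane's.
- lane_home (a point): Point on the deck's top at the foot of the dock's face, on the centreline (lane x = 200): the middle of the box's leading lower edge belongs here. Axes as the lane's. The dock is a block from lane x = 200 to 300, 160 wide, its top 58 above the bench; its face at x = 200 is the stop.
- sample_box: Closed white plastic box with a paper label on its lid, 120 long (x), 100 wide (y), 50 high, about 0.3 to 0.65 kg, loose on the deck in front of the rails. Origin: centre of its underside; its +x end leads and faces the dock within about 0.25 rad; it starts up to 18 mm off the centreline.
- box_nose (a point): Middle of the lower edge of the box's leading (+x) end, 60 mm ahead of the box's origin.
- start_key (a joint): Travel of the start key, m: 0 up, 0.006 fully down; it springs back. It counts as pressed beyond 0.004. About 5 N takes it fully down.
- start_key_top (a point): Centre of the top of the start key: a round grey push key 36 across in a black housing on top of the dock, at lane x = 250, y = -20. It is pressed straight down.
- jar: Bystander, not to be disturbed: clear jar with a white cap, 54 mm across, 70 mm high, on the bench beside the deck.
- dish: Bystander, not to be disturbed: shallow aluminium dish, 68 mm across, 22 mm high, on the bench beside the deck.
- reagent: Bystander, not to be disturbed: small amber glass bottle, 50 mm across, 85 high, on the bench beside the deck.
- spoon: Bystander, not to be disturbed: white sampling spoon lying flat, on the bench beside the deck.
- weight: Bystander, not to be disturbed: brass calibration weight with a knob, 36 mm across, 54 mm high, on the bench beside the deck.
- beaker: Bystander, not to be disturbed: glass beaker, 70 mm across, 90 mm high, on the bench to the left.
- brush: Bystander, not to be disturbed: bench brush lying flat, on the bench to the right.
Not all that is in view belongs to the job. Leave any orange or red look-alike of the sample_box alone.

How it is judged:
By the outcome, as a careful person would: the job done as asked, in the order asked, and still so for the second after the job is handed in, with the robot touching nothing.
It also fails if it takes over 72 s, if anything falls off the work surface, if the arm or the gripper's body presses on something with over 40 N, if the wrist force passes 120 N, or if a joint passes its speed limit or range.

## Working session

There is one attempt and no reset: what is moved stays moved. The work goes in short steps, each a Python script; the robot and the scene stay as the last script left them, time stands still between calls to the robot, and variables do not carry over. Pictures are saved under pics/ and viewed, on a budget of 10 in all, crops included, one or two more only if the job needs it, and the job is handed in when it is done.

```bash
mkdir -p pics
cat > h.py <<'E'
import numpy as np, cv2
from rig import r
from scipy.spatial.transform import Rotation as R
def cam(name):
    m=r.camera_model(name); f=200/np.tan(np.radians(m["fovy"])/2)
    if "mount" in m:
        o=r.observe(); T=np.eye(4); T[:3,:3]=R.from_rotvec(o["tool_rot"]).as_matrix(); T[:3,3]=o["eef_pos"]
        return f,m["cx"],m["cy"],T@np.array(m["mount"])
    T=np.eye(4); T[:3,:3]=R.from_rotvec(np.ravel(m["rvec"])).as_matrix(); T[:3,3]=np.ravel(m["tvec"])
    return f,m["cx"],m["cy"],np.linalg.inv(T)
def cloud(name):
    c=cam(name); img,d=r.capture(name); f,cx,cy,T=c
    v,u=np.mgrid[:400,:640]
    P=np.stack([(u-cx)/f*d,(v-cy)/f*d,d],-1)@T[:3,:3].T+T[:3,3]
    P[d<=0]=np.nan
    return img,P,c
E
python3 - <<'E'
from h import *
for n in ("scene","side","wrist"):
    img,P,c=cloud(n); cv2.imwrite(f"pics/{n}0.png",img); np.save(f"{n}0.npy",P)
    print(n,c[0],c[1:3],c[3].round(2).tolist())
    for q in ("sample_box","rail_a","lane","start_key_top"):
        for s in r.silhouettes(n,q)[:3]:
            p=P[s["pixels"]]; print(q,round(s["conf"],2),np.round(s["uv"]),s["pixels"].sum(),np.nanmedian(p,0).round(1))
print(r.observe())
E
```

```text
scene 410.9399679050959 (316.4914891359498, 203.66737620097638) [[0.57, 0.71, -0.42, 1100.62], [0.82, -0.49, 0.28, -367.23], [-0.01, -0.5, -0.86, 1087.68], [0.0, 0.0, 0.0, 1.0]]
sample_box 0.9 [383. 248.] 1783 [823.4  46.4  49.9]
sample_box 0.81 [295. 213.] 1595 [ 585.9 -101.4   58. ]
sample_box 0.58 [212. 250.] 1909 [ 554.9 -352.    49.8]
rail_a 0.9 [315. 157.] 350 [449.2  79.7  22.2]
rail_a 0.51 [339. 194.] 215 [592.5  67.   21.5]
rail_a 0.37 [423. 102.] 546 [487.7 483.4  62.3]
lane 0.58 [317. 191.] 4809 [531.5  13.2   8.8]
side 515.2385094264056 (325.40013701202156, 195.4968290331713) [[-0.94, -0.19, 0.28, 141.84], [-0.34, 0.52, -0.78, 1194.28], [0.01, -0.83, -0.55, 937.37], [0.0, 0.0, 0.0, 1.0]]
sample_box 0.81 [334. 196.] 1087 [569.9 -56.6  56.9]
sample_box 0.74 [367. 162.] 816 [ 535.9 -311.    48.6]
sample_box 0.7 [245. 213.] 1238 [807.4  79.2  48.6]
rail_a 0.64 [356. 239.] 237 [446.9  82.4  22.8]
rail_a 0.62 [307. 238.] 251 [579.5 112.8  22.6]
lane 0.85 [331. 252.] 6793 [493.5 140.   11.1]
lane 0.39 [286. 332.] 1319 [483.4 498.5  58.6]
start_key_top 0.72 [381. 210.] 202 [427.9
[... 578 characters left out ...]
9  61.3   6.8]
{'t': 0.75, 'joint_pos': array([-0.07669003,  0.59926566, -0.00251224,  1.59940696,  0.00177876,
        0.94289389, -0.07981876]), 'qvel': array([ 0.00091466,  0.00112966, -0.00038048, -0.00089201, -0.00043526,
        0.00158292, -0.00195824]), 'tau': array([ 1.41815886e-03, -7.76060557e+01,  1.56380765e+00, -2.58364105e+01,
        1.24732943e-02,  2.10840793e-03, -3.75573237e-06]), 'eef_pos': array([ 7.24998699e+02, -1.34276696e-03,  2.19596879e+02]), 'tool_rot': array([2.22142674e+00, 2.22140596e+00, 1.09475692e-05]), 'ft_force': array([-0.61771737,  0.78494234,  0.93307687]), 'wrist_torque': array([-0.00618091,  0.01273591,  0.02778194]), 'finger_gap': 85.40612682788414}
```

```bash
python3 -c "
import cv2,numpy as np
a=cv2.imread('pics/scene0.png');b=cv2.imread('pics/side0.png')
cv2.imwrite('pics/scene_c.png',cv2.resize(a[80:340,150:500],(800,594)))"
```

```text
(no output)
```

View pics/scene_c.png

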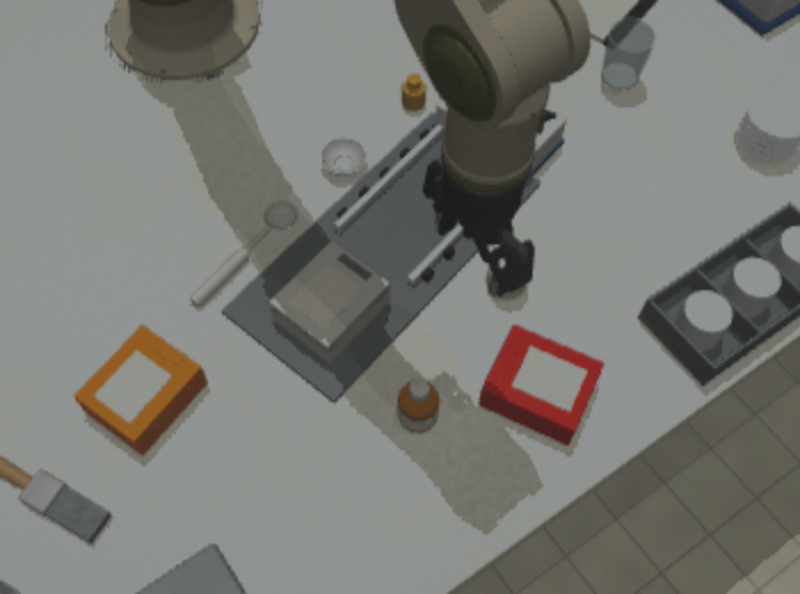

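View pics/wrist0.png

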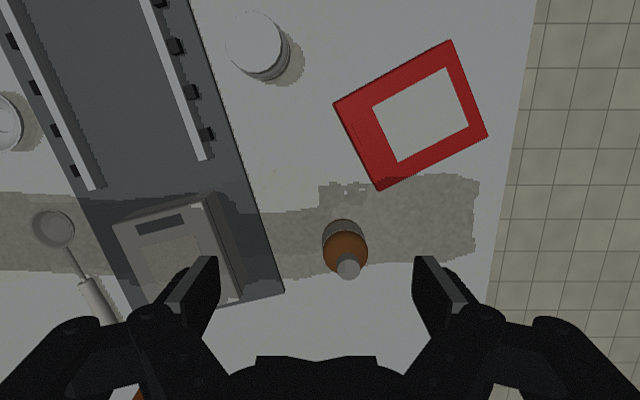

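The target is the white box, at scene (295,213) and wrist (177,242). It's the only white one, and its top is at z≈58 (8 + 50), so it stands on the deck. The red box (wrist 411,115) and the orange box (scene 212,250) are look-alikes on the bench. The lane runs up and left in the wrist view, between rails whose near ends are at (93,190) and (205,158).

Run:
```python
from h import *
P=np.load("wrist0.npy")
for u,v in [(95,185),(60,108),(205,155),(172,75),(282,290),(195,5),(120,225),(205,200),(240,290)]:
    print((u,v),np.nanmedian(P[v-1:v+2,u-1:u+2].reshape(-1,3),0).round(1))
# lift and look from above the lane middle
d=P[75,172]-P[155,205]; yaw=np.arctan2(d[1],d[0]); print("yaw",yaw)
for z in (420,380,340):
  for k in (yaw,yaw+np.pi,yaw+np.pi/2,yaw-np.pi/2):
    Rm=np.array([[np.cos(k),np.sin(k),0],[np.sin(k),-np.cos(k),0],[0,0,-1.]])
    for p in ([530,80,z],[580,60,z]):
        q=r.solve_ik(p,R.from_matrix(Rm).as_rotvec()); print(z,round(k,2),p,None if q is None else np.round(q,2))
```

```text
(95, 185) [480.5 -15.3  20.9]
(60, 108) [459.1  66.8  18.8]
(205, 155) [606.   18.   21.6]
(172, 75) [581.   98.5  22.4]
(282, 290) [ 681.8 -156.7    6.4]
(195, 5) [603.3 166.5  -1.1]
(120, 225) [522.5 -48.7  56.6]
(205, 200) [609.1 -25.3  44.9]
(240, 290) [ 638.4 -132.2   44.9]
yaw 1.8709159163019664
420 1.87 [530, 80, 420] [-0.17  0.19 -0.1   1.75  0.02  1.2   0.02]
420 1.87 [580, 60, 420] [-0.13  0.26 -0.09  1.66  0.02  1.23  0.07]
420 5.01 [530, 80, 420] [-1.15  0.37  1.28  1.8  -0.38  1.26 -2.61]
420 5.01 [580, 60, 420] [-0.95  0.41  1.13  1.7  -0.39  1.28 -2.58]
420 3.44 [530, 80, 420] [ 0.17  0.23 -0.54  1.73  0.12  1.22  1.48]
420 3.44 [580, 60, 420] [ 0.19  0.3  -0.53  1.64  0.16  1.25  1.5 ]
420 0.3 [530, 80, 420] [-0.53  0.19  0.34  1.77 -0.07  1.19 -1.44]
420 0.3 [580, 60, 420] [-0.47  0.26  0.35  1.68 -0.1   1.22 -1.36]
380 1.87 [530, 80, 380] [-0.17  0.22 -0.1   1.82  0.02  1.11  0.02]
380 1.87 [580, 60, 380] [-0.13  0.28 -0.09  1.72  0.03  1.14  0.07]
380 5.01 [530, 80, 380] [-1.12  0.42  1.28  1.86 -0.44  1.19 -2.54]
380 5.01 [580, 60, 380] [-0.94  0.45  1.13  1.77 -0.43  1.21 -2.53]
380 3.44 [530, 80, 380] [ 0.18  0.25 -0.55  1.8   0.14  1.13  1.45]
380 3.44 [580, 60, 380] [ 0.2   0.32 -0.54  1.7   0.18  1.17  1.48]
380 0.3 [530, 80, 380] [-0.53  0.22  0.34  1.84 -0.08  1.1  -1.43]
380 0.3 [580, 60, 380] [-0.47  0.29  0.36  1.74 -0.11  1.13 -1.35]
340 1.87 [530, 80, 340] [-0.17  0.25 -0.1   1.88  0.03  1.02  0.01]
340 1.87 [580, 60, 340] [-0.13  0.31 -0.1   1.78  0.03  1.05  0.06]
340 5.01 [530, 80, 340] [-1.04  0.41  1.13  1.92 -0.42  1.08 -2.58]
340 5.01 [580, 60, 340] [-0.93  0.5   1.13  1.82 -0.49  1.14 -2.47]
340 3.44 [530, 80, 340] [ 0.17  0.29 -0.55  1.86  0.17  1.05  1.42]
340 3.44 [580, 60, 340] [ 0.2   0.35 -0.55  1.76  0.21  1.08  1.45]
340 0.3 [530, 80, 340] [-0.53  0.25  0.35  1.9  -0.1   1.01 -1.41]
340 0.3 [580, 60, 340] [-0.47  0.32  0.36  1.8  -0.13  1.04 -1.33]
```

Run:
```python
from h import *
def rot(k): return R.from_matrix(np.array([[np.cos(k),np.sin(k),0],[np.sin(k),-np.cos(k),0],[0,0,-1.]])).as_rotvec()
r.move_ptp([525,70,330],rot(0.3)); r.hold(0.2)
img,P,c=cloud("wrist"); np.save("w1.npy",P); cv2.imwrite("pics/w1.png",img); np.save("w1_T.npy",c[3])
for q in ("sample_box","start_key","rail_a"):
    for s in r.silhouettes("wrist",q)[:3]:
        p=P[s["pixels"]]; print(q,round(s["conf"],2),np.round(s["uv"]),s["pixels"].sum(),np.nanmedian(p,0).round(1))
print(r.observe()["t"],r.observe()["eef_pos"])
```

```text
sample_box 0.77 [589. 227.] 7417 [ 544.1 -330.3   48.1]
sample_box 0.67 [442. 156.] 7738 [577.6 -87.5  56.6]
sample_box 0.48 [286. 150.] 42652 [511.4 113.8   7.2]
start_key 0.87 [154. 143.] 709 [488.9 269.6  78.5]
start_key 0.24 [290. 200.] 1773 [447.4  86.9  21.6]
rail_a 0.8 [283. 200.] 1662 [445.8  92.8  21.7]
rail_a 0.8 [285. 104.] 1793 [574.5 126.8  22.1]
2.3417 [525.14061949  69.82411096 329.75746518]
```

View pics/w1.png

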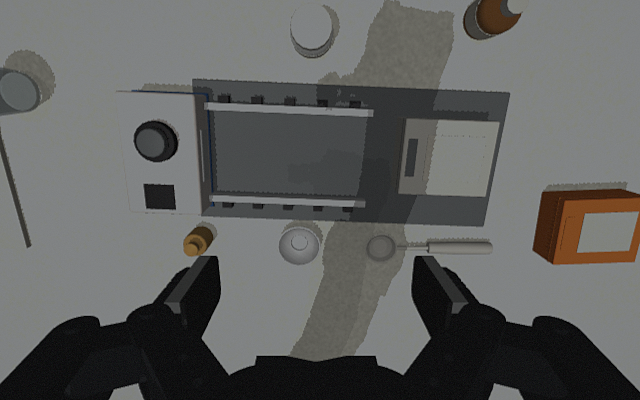

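```bash
cat > fit.py <<'E'
from h import *
def fit(P,verbose=True):
    z=P[...,2]; a0=1.85; c0=np.array([534,30.])
    e=np.array([np.cos(a0),np.sin(a0)]); n=np.array([-e[1],e[0]])
    for it in range(4):
        L=np.stack([(P[...,:2]-c0)@e,(P[...,:2]-c0)@n],-1)
        res=[]
        for s in (1,-1):
            m=(z>17)&(z<27)&(abs(L[...,1]-65*s)<12)&(L[...,0]>-25)&(L[...,0]<185)
            res.append(np.polyfit(L[m][:,0],L[m][:,1],1))
        sl=(res[0][0]+res[1][0])/2; off=(res[0][1]+res[1][1])/2
        c0=c0+n*off; a0+=np.arctan(sl)
        e=np.array([np.cos(a0),np.sin(a0)]); n=np.array([-e[1],e[0]])
    L=np.stack([(P[...,:2]-c0)@e,(P[...,:2]-c0)@n],-1)
    if verbose: print("slopes",res, "a",a0)
    m=(z>17)&(z<27)&(abs(abs(L[...,1])-65)<8)
    x=L[m][:,0]; x=x[(x>-60)&(x<230)]
    lo=np.percentile(x,.3); # rail start = -30
    mk=(z>50)&(z<66)&(abs(L[...,1])<75)&(L[...,0]>150)
    dx=np.percentile(L[mk][:,0],[.5,99.5])
    md=(z>3)&(z<13)&(abs(L[...,1])<90)
    dk=np.percentile(L[md][:,0],.3)
    yd=np.percentile(L[(z>3)&(z<13)&(L[...,0]<-50)][:,1],[.5,99.5])
    if verbose: print("rail start",lo,"(-30) dock",dx,"(200,300) deck end",dk,"(-220) deck y",yd,"z deck",np.nanmedian(z[md]))
    return c0,a0,e,n,L
if __name__=="__main__":
    P=np.load("w1.npy"); c0,a0,e,n,L=fit(P); print(c0)
    z=P[...,2]
    k=(z>70)&(z<90)&(L[...,0]>150)&(abs(L[...,1])<80); print("key",L[k].mean(0),np.median(z[k]),np.ptp(L[k],0))
    m=(z>52)&(z<63)&(L[...,0]<0)&(L[...,0]>-230)&(abs(L[...,1])<100)
    pts=L[m].astype(np.float32); rc=cv2.minAreaRect(pts); print("box in lane",rc, pts.shape)
E
python3 fit.py
```

```text
slopes [array([-5.86092411e-04,  6.61667148e+01]), array([-6.53747649e-04, -6.60270295e+01])] a 1.8280100366901861
rail start -33.07863633897917 (-30) dock [195.5362952  434.18544902] (200,300) deck end -363.4954238756614 (-220) deck y [-177.82023887  160.44784489] z deck 6.608792414619103
[531.26102027  29.22774685]
key [243.37635813 -19.90240923] 78.41801651006855 [44.88768836 45.61607961]
box in lane ((-130.35360717773438, -11.45416259765625), (120.54949188232422, 100.18248748779297), 0.4350709319114685) (6933, 2)
```

```bash
cat > lane.py <<'E'
from h import *
a=1.8280; e=np.array([np.cos(a),np.sin(a)]); n=np.array([-e[1],e[0]])
C=np.array([531.26,29.23])-4*e
def W(x,y,z): return list(C+x*e+y*n)+[z]
def rot(k): return R.from_matrix(np.array([[np.cos(k),np.sin(k),0],[np.sin(k),-np.cos(k),0],[0,0,-1.]])).as_rotvec()
def look(name=None):
    img,P,c=cloud("wrist")
    if name: cv2.imwrite(f"pics/{name}.png",img)
    L=np.stack([(P[...,:2]-C)@e,(P[...,:2]-C)@n],-1); z=P[...,2]
    return img,L,z
def box(L,z,lo=-230,hi=190,lab=""):
    m=(z>52)&(z<63)&(L[...,0]<hi)&(L[...,0]>lo)&(abs(L[...,1])<90)
    k=cv2.morphologyEx(m.astype(np.uint8),cv2.MORPH_OPEN,np.ones((7,7)))
    _,lb,st,_=cv2.connectedComponentsWithStats(k); i=1+np.argmax(st[1:,4])
    rc=cv2.minAreaRect(L[lb==i].astype(np.float32)); print(lab,"box",np.round(rc[0],1),np.round(rc[1],1),round(rc[2],2))
def tcp(lab=""):
    o=r.observe(); d=o["eef_pos"][:2]-C; print(lab,"t",round(o["t"],2),"tcp lane",round(d@e,1),round(d@n,1),round(o["eef_pos"][2],1),"F",o["ft_force"].round(1),"gap",round(o["finger_gap"],1))
E
python3 - <<'E'
from lane import *
k=a-np.pi/2
for p,kk in ((W(-126,-100,150),k),(W(-126,-64,42),k),(W(-215,0,50),a),(W(70,0,50),a),(W(250,-20,90),a)): print(r.solve_ik(p,rot(kk)) is not None)
r.command_gripper(50)
r.move_ptp(W(-126,-105,150),rot(k)); r.move_straight(W(-126,-95,42),velocity=150); tcp("down")
r.move_straight(W(-126,-80,42),velocity=60)
print(r.move_straight(W(-126,-64,42),velocity=25)); tcp("pushed")
img,L,z=look("w2"); box(L,z)
E
```

```text
True
True
True
True
True
down t 4.7 tcp lane -126.0 -95.7 43.0 F [ 0.3 -0.   0.5] gap 49.9
False
pushed t 5.89 tcp lane -126.1 -64.0 42.1 F [1.4 0.5 1.7] gap 49.9
 box [-125.3  -33.2] [66.9 49.6] 0.27
```

View pics/w2.png

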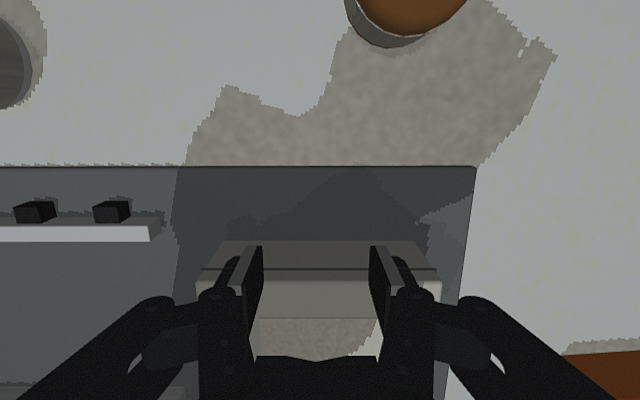

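Run:
```python
from lane import *
k=a-np.pi/2
r.move_straight(W(-126,-57.5,42),velocity=20); tcp("pushed")
r.move_straight(W(-126,-75,42),velocity=80)
r.move_straight(W(-126,-75,150),velocity=250)
r.move_ptp(W(-120,20,330),rot(k)); r.hold(.2)
img,L,z=look("w3"); box(L,z); tcp()
```

```text
pushed t 6.42 tcp lane -126.0 -57.2 42.0 F [ 1.5 -0.8  2.8] gap 49.4
 box [-126.2    2.1] [ 99.2 120.3] 89.99
 t 8.44 tcp lane -119.7 19.8 328.5 F [-0.7  0.2 -0.6] gap 50.2
```

Run:
```python
from lane import *
img,L,z=look(); box(L,z)
def rails(L,z):
  for s in (1,-1):
    m=(z>17)&(z<27)&(abs(L[...,1]-65*s)<12)&(L[...,0]>-28)&(L[...,0]<185)
    if m.sum()>50: print(s,np.polyfit(L[m][:,0],L[m][:,1],1).round(4),m.sum())
rails(L,z)
r.move_ptp(W(-235,1,150),rot(a)); r.move_straight(W(-225,1,50),velocity=150); tcp()
r.move_straight(W(-205,1,50),velocity=60)
print(r.move_straight(W(-160,1,50),velocity=35)); tcp("nose~-45")
img,L,z=look("w4"); box(L,z); rails(L,z)
```

```text
box [-126.3    2.1] [119.9  99.3] 0.04
1 [2.10000e-03 6.59254e+01] 1328
-1 [-3.80000e-03 -6.58358e+01] 1598
 t 10.74 tcp lane -225.3 0.5 50.7 F [ 0.1 -1.3  0.1] gap 50.2
False
nose~-45 t 12.66 tcp lane -160.3 1.0 50.0 F [-0.4 -0.  -0.6] gap 49.7
 box [-126.8    2. ] [100.4 120.1] 89.85
```

View pics/w4.png

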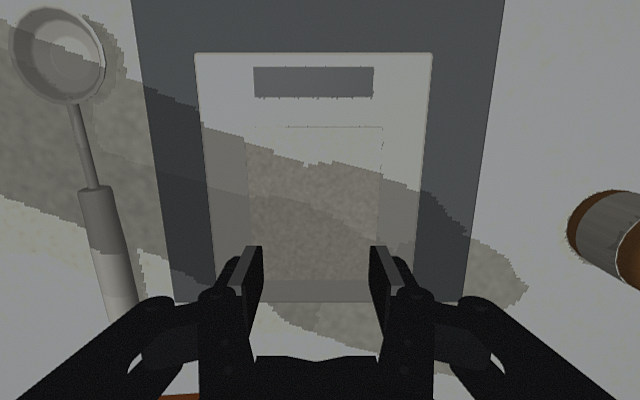

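```bash
python3 - <<'E'
from lane import *
img,L,z=look()
for u,v in [(250,250),(250,270),(250,300),(258,260),(240,290),(380,250),(380,300),(315,290),(315,310),(315,200),(225,260),(215,295)]:
    print((u,v),L[v,u].round(1),z[v,u].round(1))
tcp()
E
python3 - <<'E'
import cv2
i=cv2.imread('pics/w4.png'); cv2.imwrite('pics/w4c.png',cv2.resize(cv2.convertScaleAbs(i[230:340,180:460],alpha=2.2),None,fx=2.8,fy=2.8))
E
```

```text
(250, 250) [-148.8   29.6] 72.0
(250, 270) [-148.5   26.1] 90.2
(250, 300) [-159.2   26. ] 94.0
(258, 260) [-153.    26.1] 73.2
(240, 290) [-150.8   27.8] 100.4
(380, 250) [-149.   -27.3] 71.7
(380, 300) [-160.4  -24.1] 92.3
(315, 290) [-178.9    1.3] 55.9
(315, 310) [-231.7    1.5] -1.6
(315, 200) [-130.6    1.2] 56.7
(225, 260) [-161.9   45.8] 56.0
(215, 295) [-146.4   33.4] 110.2
 t 12.76 tcp lane -160.2 1.1 50.0 F [-0.9  0.1 -0.5] gap 50.0
```

View pics/w4c.png

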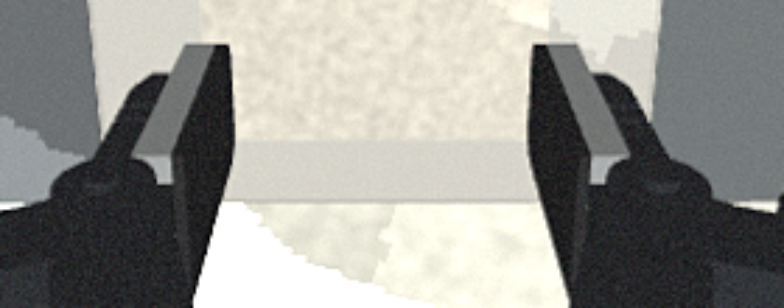

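Run:
```python
import numpy as np
for f,tz in (("wrist0.npy",219.6),("w1.npy",329.8)):
    P=np.load(f)
    for u,v in [(205,258),(210,260),(214,258),(205,265),(200,275),(425,260),(190,290)]:
        print(f,(u,v),P[v,u].round(1),"rel z",round(P[v,u,2]-tz,1))
```

```text
wrist0.npy (205, 258) [678.7  11.  248.1] rel z 28.5
wrist0.npy (210, 260) [681.6  11.4 250.7] rel z 31.1
wrist0.npy (214, 258) [682.2  10.5 247.2] rel z 27.6
wrist0.npy (205, 265) [680.7  11.  254.2] rel z 34.6
wrist0.npy (200, 275) [681.8  11.7 263.2] rel z 43.6
wrist0.npy (425, 260) [769.7  11.6 251.2] rel z 31.6
wrist0.npy (190, 290) [681.6  11.5 273. ] rel z 53.4
w1.npy (205, 258) [521.9 117.7 358.5] rel z 28.7
w1.npy (210, 260) [523.4 114.9 361.4] rel z 31.6
w1.npy (214, 258) [522.  114.4 356.7] rel z 26.9
w1.npy (205, 265) [523.1 115.6 365.6] rel z 35.8
w1.npy (200, 275) [522.5 115.3 372. ] rel z 42.2
w1.npy (425, 260) [549.3  31.1 361.5] rel z 31.7
w1.npy (190, 290) [523.9 114.8 384.2] rel z 54.4
```

The wrist depth puts the fingertips about 15–20 mm above the TCP height at this opening, not 17 mm below it. So the fingers passed over the lid without touching it, and the box hasn't moved (-126.8, 2.0). I'll back off, come down lower with a force guard, and push again.

Run:
```python
from lane import *
r.move_straight(W(-160,1,110),velocity=200)
r.move_straight(W(-228,2,110),velocity=200)
print("guard",r.move_straight(W(-228,2,20),velocity=70,until_force=6)); tcp("down")
img,L,z=look(); print("tip z",z[250,250],z[250,380])
print(r.move_straight(W(-175,2,20),velocity=35)); tcp("end")
img,L,z=look("w5"); box(L,z); print("tip z",z[250,250],z[250,380])
```

```text
guard False
down t 15.13 tcp lane -228.2 1.7 20.5 F [-0.8  1.2  0.6] gap 50.1
tip z 41.803351443790206 41.60058533238521
False
end t 16.85 tcp lane -175.0 2.0 20.0 F [-0.  -0.6  0.8] gap 50.0
 box [-119.5    1.8] [100.2  98.6] 89.95
tip z 56.79125398629817 56.381118898815984
```

View pics/w5.png

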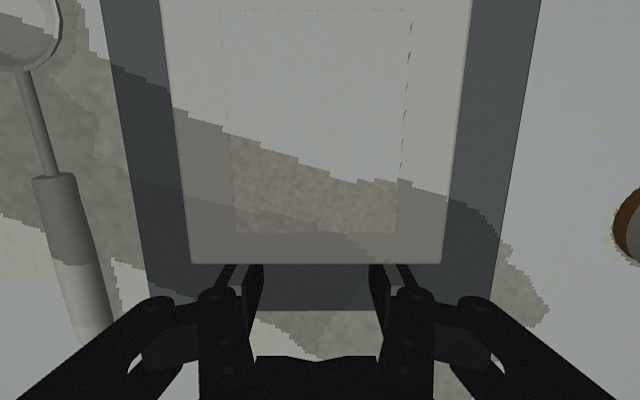

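Run:
```python
from lane import *
def edges(L,z):
    m=(z>52)&(z<63); 
    ys=[]
    for s in (1,-1):
        q=m&(L[...,1]*s>30)&(L[...,1]*s<70); x0=np.nanmin(L[...,0][m&(abs(L[...,1])<40)])
        xs=[];yy=[]
        for x in np.arange(x0+8,x0+80,6):
            w=q&(abs(L[...,0]-x)<3)
            if w.sum()>5: xs.append(x); yy.append(np.percentile(L[...,1][w]*s,99)*s)
        ys.append(np.polyfit(xs,yy,1).round(3)); 
        w=(z>17)&(z<27)&(abs(L[...,1]-65*s)<12)&(L[...,0]>-28)&(L[...,0]<185)
        if w.sum()>50: print("rail",s,np.median(L[...,1][w]).round(1),w.sum())
    print("rear",round(x0,1),"sides",ys)
img,L,z=look(); edges(L,z)
for x in (-150,-115):
    r.move_straight(W(x,1.5,20),velocity=40); tcp(); img,L,z=look("w6" if x==-115 else None); edges(L,z)
```

```text
rear -186.0 sides [array([ 0.094, 63.015]), array([ -0.099, -59.956])]
 t 17.73 tcp lane -149.6 1.5 20.0 F [ 0.4 -1.1  0. ] gap 49.7
rear -160.5 sides [array([ 0.094, 60.092]), array([ -0.1  , -58.155])]
 t 18.8 tcp lane -114.9 1.5 20.0 F [ 0.  -0.8 -0.2] gap 49.6
rail 1 68.4 1263
rail -1 -67.3 1619
rear -126.4 sides [array([ 0.094, 56.73 ]), array([ -0.098, -54.799])]
```

View pics/w6.png

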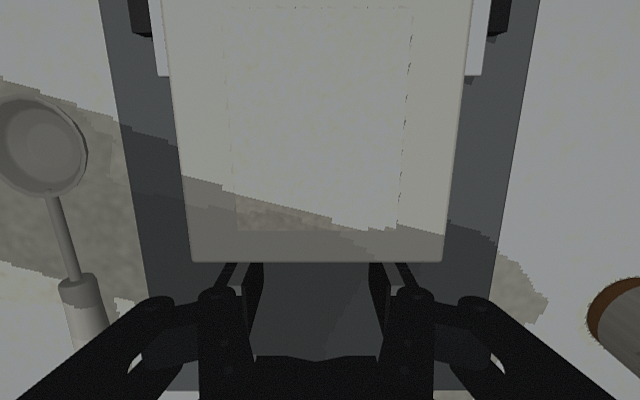

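The nose is just inside the mouth. The box is square to within about 0.003 rad and within 1–2 mm of the rails' midline, with the gaps even on both sides in the picture. I'll keep pushing.

Run:
```python
from lane import *
def sides(L,z):
    m=(z>53)&(z<60)&(abs(L[...,1])<60); w=L[...,1][m]; print("lid y",np.percentile(w,[1,99]).round(1))
    for s in (1,-1):
        q=(z>17)&(z<27)&(abs(L[...,1]-65*s)<12)&(L[...,0]>-28)&(L[...,0]<185); print("rail",s,np.median(L[...,1][q]).round(1))
r.move_straight(W(-40,1,20),velocity=60); tcp(); img,L,z=look("w7"); sides(L,z)
r.move_straight(W(50,1,20),velocity=60); tcp()
print(r.move_straight(W(90,1,20),velocity=25,until_force=6)); tcp("stop"); img,L,z=look("w8"); sides(L,z)
```

```text
t 20.25 tcp lane -40.1 1.1 20.0 F [-0.5 -0.8  0.4] gap 49.7
lid y [-47.7  48.7]
rail 1 67.5
rail -1 -67.0
 t 21.95 tcp lane 50.0 1.0 20.0 F [ 0.2 -0.3 -0. ] gap 50.0
True
stop t 22.8 tcp lane 67.6 1.0 19.8 F [ 0.5 -0.7  1.1] gap 50.2
lid y [-47.9  48.5]
rail 1 67.7
rail -1 -67.3
```

View pics/w8.png

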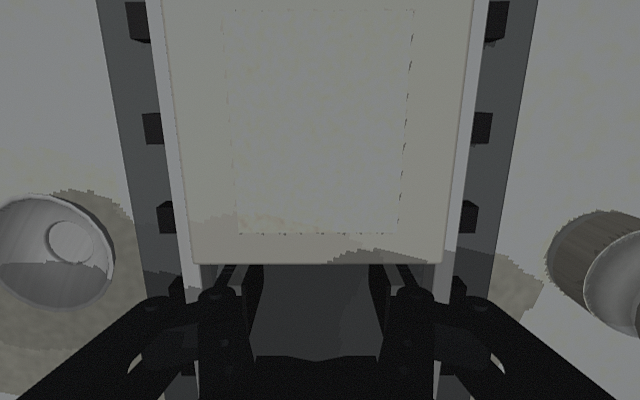

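Run:
```python
from lane import *
print(r.move_straight(W(76,1,20),velocity=15,until_force=14)); tcp("firm")
r.move_straight(W(40,1,20),velocity=80); r.move_straight(W(40,1,230),velocity=250)
r.command_gripper(0)
r.move_ptp(W(140,-5,300),rot(a-np.pi/2)); r.hold(.2)
img,L,z=look("w9"); tcp()
box(L,z,lo=40,hi=197)
w=L[...,0][(z>54)&(z<64)&(abs(L[...,1])<45)&(L[...,0]>40)&(L[...,0]<310)]
h,b=np.histogram(w,np.arange(185,215,1.5)); print(h.tolist())
k=(z>76)&(z<84)&(L[...,0]>215)&(L[...,0]<290)&(abs(L[...,1])<60); print("key",L[k].mean(0),np.median(z[k]),np.percentile(z[k],[5,95]),np.ptp(L[k],0),k.sum())
for s in r.silhouettes("wrist","start_key")[:2]: print(s["conf"],s["uv"],np.nanmedian(L[s["pixels"]],0),np.nanmedian(z[s["pixels"]]))
```

```text
True
firm t 23.2 tcp lane 67.5 1.3 19.5 F [ 0.2 -1.4  0.8] gap 50.1
 t 26.88 tcp lane 139.7 -5.0 299.9 F [-0.2  0.4  0.7] gap -0.2
 box [138.3   1. ] [100.7 117. ] 89.98
[92, 91, 90, 87, 85, 87, 90, 89, 86, 65, 74, 93, 96, 87, 85, 87, 92, 88, 90]
key [249.1156737  -19.63052525] 78.49207049626631 [77.0480102  79.80282169] [34.34528261 34.57588669] 727
0.83 [224.7, 154.0] [248.64711584 -20.28582555] 78.34109632445148
0.5 [261.6, 254.2] [217.7737083 128.7112996] 35.367264069707915
```

View pics/w9.png

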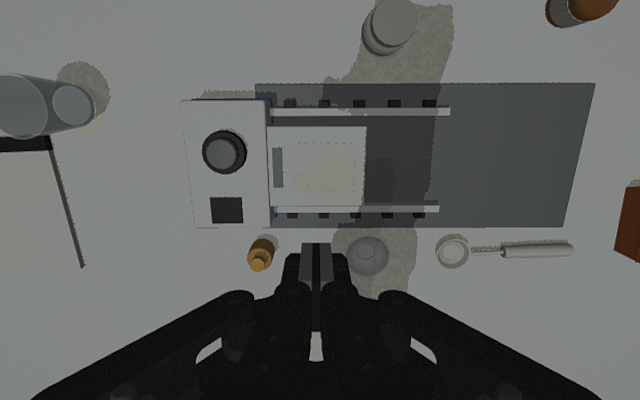

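The box is home: nose at lane x≈199.8, y≈1, square, and no gap at the dock face. The key is at lane (249, -20), with its top at z≈79. Next I'll press it with the gripper shut.

Run:
```python
from lane import *
img,L,z=look(); print("tip z rel", z[246:256:3,308]-299.9, z[246:256:3,325]-299.9)
k=a-np.pi/2
r.move_ptp(W(249,-20,140),rot(k)); tcp()
print(r.move_straight(W(249,-20,80),velocity=80,until_force=5)); tcp("near")
print(r.move_straight(W(249,-20,45),velocity=15,until_force=11)); tcp("pressed")
print(r.observe()["ft_force"]); r.hold(.3); tcp("held")
```

```text
tip z rel [19.08963967 21.0714647  23.93032324 27.15319566] [17.94823623 20.62444103 23.30942137 26.64024715]
 t 27.78 tcp lane 248.0 -20.7 140.9 F [-0.5 -0.7  0.1] gap 0.1
False
near t 28.68 tcp lane 248.9 -20.2 80.2 F [0.3 0.2 0.5] gap 0.1
True
pressed t 29.97 tcp lane 249.0 -20.0 62.4 F [-1.6 -0.7  9.1] gap 0.1
[-1.59340658 -0.68534188  9.05163058]
held t 30.27 tcp lane 249.0 -20.0 62.4 F [-1.7 -0.   9.9] gap -0.2
```

Run:
```python
from lane import *
for z in (61.9,62.9,64,65,66,67,68,69,70,72):
    r.move_straight(W(249,-20,z),velocity=10); o=r.observe(); print(z,o["eef_pos"][2].round(2),o["ft_force"][2].round(2))
```

```text
61.9 62.37 10.82
62.9 63.0 4.57
64 64.0 3.78
65 65.0 3.62
66 66.0 2.46
67 67.02 1.37
68 68.04 1.24
69 68.97 -0.32
70 70.02 -0.46
72 72.08 0.45
```

The force profile shows the key bottomed out at z=62.4, then sprang back over about 6 mm. I'll retreat and do a last check.

Run:
```python
from lane import *
r.move_straight(W(249,-20,150),velocity=200)
r.move_ptp(W(140,-5,300),rot(a-np.pi/2)); r.hold(.3)
img,L,z=look("w10"); box(L,z,lo=40,hi=197)
P0=cv2.imread("pics/w9.png"); d=cv2.absdiff(img,P0).max(2)[:230]; print("changed px vs before key press",(d>60).sum())
tcp(); r.close_job()
```

```text
box [138.4   0.3] [117.1  98.8] 0.09
changed px vs before key press 281
 t 34.53 tcp lane 140.6 -4.9 299.2 F [-0.3 -0.4  0.7] gap 0.1
the job is handed in; nothing more can be done
```

The white box is home against the dock, the start key has been pressed, and the job was handed in at 34.5 s.

**Squaring up:** the box was already nearly square but 11.5 mm off the centreline. I pushed it sideways to about 2 mm off, then down the lane with two fingers. I measured its position just inside the mouth, mid-lane and at the dock. It stayed within about 1–2 mm of the rails' midline, and the fingers stayed above rail height.

**Box at the dock:** the push stopped hard at the dock. A second, firmer push moved it no further. In the last picture the nose is at about x = 200, y = 0.3 mm, yaw about 0.1°, with no gap to the dock face.

**Key:** it bottomed out at about 10 N. As I backed off, the force fell from 4.6 N to zero over about 6 mm, so it went fully down and sprang back.

**What disagreed:**
- **Fingertip height:** the tips were about 15–20 mm above the TCP height, not 17 mm below it as stated. My first forward push therefore passed over the lid, with no force felt and the box unmoved. I redid it lower. The sideways push was also higher on the box than intended, but it worked.
- **Bystanders:** I checked them only by comparing the pictures before and after the key press. In the part above the gripper, 281 pixels differed; I put that down to a 1 mm difference in camera position and did not view the last picture.

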